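# Roll the long milling jar to the loading line

## Robot

A 6-joint arm with a two-finger parallel gripper is mounted at the origin on the work surface. World frame = base frame: x ahead of the robot, y to its left, z up, the work surface at z = 0. Lengths are in m, angles in degrees, forces in N, time in s.
With the tool pointing down it reaches from about 0.35 to 0.875 m from the base axis. Payload 4.2 kg.
Tool frame: the origin (TCP) lies midway between the tips of the shut fingers; the grasp point (between the pads) lies 19 mm behind it; z points along the fingers, y is the line along which they close (so a half turn about z gives the same grasp; the last joint's range is limited). The gripper opens to 87 mm and grips with 3 to 60 N. Pads are 19 mm wide; open, the fingers measure 117 mm over their backs; the gripper's body (75 mm by 190 mm) begins 51 mm behind the grasp point.
Start: joints at [87.239, 22.042, 0.453, 0, -68.411, -14.817], TCP at [0.189, 0.596, 0.223] pointing down, gripper open.
Joint ranges: [-179.83, 179.83], [-69.29, 118.12], [-61.27, 80.66], [-181.25, 117.63], [-171.15, -9.14], [-177.46, 177.46]. Speed limits (degrees/s): [159.86, 159.86, 180, 180, 180, 180].

## Interface

Orientations are given as a 3x3 rotation matrix whose columns are the frame's x, y, z axes.
In Python, from station import r, cams gives the robot as it stands.
- The arm moves only by the tool play_rows, never from a script. Its argument "commands" is text: rows parted by semicolons, each of 6 numbers parted by spaces: the shift along the world's x, y, z normalised to -1 to 1, where 1 is 30 mm, then the turn, a rotation vector about the world's x, y, z normalised to -1 to 1, where 1 is 0.15 rad. A call has 1 to 20 rows; each row shifts and turns the commanded pose from where the row before left it; what a row does not reach is not made up. A row lasts 1/10 s, in which the tool goes at most 50 mm and 8.59 degrees, less where a joint would pass 70% of its speed; a pose out of reach is approached as far as the arm can. A call with a number of a shift or a turn outside -1 to 1 is refused whole. A call with a gripper value outside its range is refused whole. "grip" is the finger opening in mm, from 0 to 87, set as the call begins (left out, the last holds). The fingers move at their own pace and stop on an object; the grip force is fixed at half the most. Time passes only in rows, so rows that do not move let the fingers close. It gives the time, the measured TCP pose, the force, the opening and the grip force at its end, in the units of the state.
- r.sense(): the state, without advancing time (a new reading comes with each control period).
- cams.capture(name): name is "side" or "top" or "wrist"; returns (picture, depth): 420x560x3 uint8, blue, green, red; 420x560 float32, m along the optical axis (not along the pixel's ray), 0 where there is no reading.
- cams.camera_info(name): a dict with "mtx" (3x3 intrinsics, pixels), "R" (3x3) and "t" (3): a world point X has camera coordinates R X + t. Camera axes: x right, y down, z forward; pixel columns grow to the right and rows downward; lengths in m; the calibration is good to about 2 mm. A picture is of the moment at which its call begins: read the wrist's pose just before it. camera_info takes no time and is no camera call; for the wrist camera it gives the pose at the moment of the call.
- r.finish_job(): hands the job in; it is judged then, once.
The state is a dict: "time_s": time; "joints": joint angles; "joint_velocities": joint speeds; "effort": joint torques, N m; "tcp_pos": TCP position; "ee_rot": TCP orientation; "wrist_force": force on the tool from outside, world axes, zero at the start; "moment": the same for the moment, N m; "gripper_width": opening from 0.0 (shut) to 1.0 (fully open); "gripper_force": force on a finger pad.
Only numpy, scipy, OpenCV 4.12 (cv2) and the standard library are available. Lean on these libraries where they do the work, as an engineer would, in place of code of your own. Each camera call takes 0.05 s, during which the arm holds its last target. There are 200 camera calls.

## Task

Two closed steel jars lie on the black rubber mat. Push the long jar from its side so that it rolls along the mat to the metal line and stops lying along it, centred over the line, without overrunning. Roll it, do not lift it, and leave the short jar where it lies.

Things in the scene. Friction and masses are not known exactly. Their poses are not given: they have to be found in the camera images.
- long_jar: The long milling jar: closed steel cylinder, 48 mm in diameter, 130 mm long, about 0.3 kg, lying loose on the mat. Origin on its axis at mid-length, 24 mm above the mat; x runs along the cylinder (roughly away from the robot), y and z turn as it rolls. It rolls with some resistance: let go at 0.1 m/s it runs on by about 1 cm. The free gap to the short jar, end to end, is 30 to 60 mm.
- short_jar: The short jar, to be left alone: same steel and diameter (48 mm), 80 mm long, lying on the same mat roughly in line with the long jar, end towards end, either nearer the robot or farther. Origin and axes as for the long jar.
- line: The loading line: a flush metal strip, 320 by 8 mm, across the black rubber mat (340 by 420 mm, its top 4 mm above the bench). Origin at the strip's middle, level with the mat's top; x along the strip, away from the robot (turned up to 10 degrees), y square to it in the direction of rolling (to the robot's left), z up. The jars start 90 to 270 mm away on its -y side, nearly parallel to it.
Not all that is in view belongs to the job. What is shaped like the long_jar but turquoise or yellow is not meant.

How it is judged (in metres and radians):
On the way:
1. the long jar has rolled over (turned at least about 60 degrees about its own axis) (angle between long_jar's own z axis and vertical above 1 rad), for 0.05 s.
At the end, for the whole second after the job is handed in: The long jar lies at rest on the mat over the metal line: its middle within 15 mm of the line, within 100 mm of the line's middle along it, its axis within 12 degrees of the line; the short jar within 20 mm of where it started (y of long_jar in the frame of line between -0.015 and 0.015 m and x of long_jar in the frame of line between -0.1 and 0.1 m and angle between the x axis of long_jar and the x axis of line, either way round below 0.21 rad and z of long_jar in the frame of line below 0.03 m and linear speed of long_jar below 0.01 m/s and distance of short_jar from where it was at the start of the episode below 0.02 m); the robot touches nothing.
It fails at once if the long jar overruns: its middle passes the line by more than 25 mm (y of long_jar in the frame of line above 0.025 m).
It fails at once if the long jar is lifted more than 10 mm off the mat (z of long_jar in the frame of line above 0.034 m).
It fails at once if the short jar is moved by more than 20 mm (distance of short_jar from where it was at the start of the episode above 0.02 m).
It also fails if it takes over 38 s, if anything falls off the work surface, if the arm or the gripper's body presses on something with over 40 N, if the wrist force passes 120 N, or if a joint passes its speed limit or range.

## Working session

There is one attempt and no reset: what is moved stays moved. The work goes in short steps, Python scripts to look and compute and a tool call to move; the robot and the scene stay as the last step left them, time stands still between calls to the robot, and variables do not carry over. Pictures are saved under pics/ and viewed, at most 10 in all, crops included, and the job is handed in when it is done.

Besides the shell and the picture viewer there is one more tool, called as name(argument=value, ...) on one line, values as JSON. play_rows: Moves the arm, as the interface text tells. Scaled input: -1 to 1 covers 30 mm each way for a shift and 0.15 rad each way for a turn. Its arguments: {"type":"object","properties":{"commands":{"type":"string"},"grip":{"type":"number"}},"required":["commands"]}

```bash
mkdir -p pics
cat > h.py <<'E'
import numpy as np, cv2
from station import r, cams
def cast(name,uv,z):
    i=cams.camera_info(name);K,R,t=map(np.array,(i["mtx"],i["R"],i["t"]))
    c=-R.T@t; d=(R.T@np.linalg.inv(K)@np.c_[np.atleast_2d(uv),np.ones(len(np.atleast_2d(uv)))].T).T
    return c+d*((z-c[2])/d[:,2:3])
E
python3 - <<'E'
from h import *
a,d=cams.capture("top");np.save("top_d.npy",d);cv2.imwrite("pics/top0.png",a)
b,_=cams.capture("side");cv2.imwrite("pics/side0.png",b)
print(cams.camera_info("top"));print(r.sense()["ee_rot"],r.sense()["time_s"])
E
```

```text
{'mtx': array([[396.78080296,   0.        , 282.43619882],
       [  0.        , 396.78080296, 207.86689789],
       [  0.        ,   0.        ,   1.        ]]), 'R': array([[ 0.01146502, -0.9998577 ,  0.01237453],
       [-0.98345607, -0.01351263, -0.18064209],
       [ 0.1807836 , -0.01009874, -0.98347105]]), 't': array([-0.12942439,  0.46969206,  0.79149651])}
[[ 9.53273219e-01 -3.02109120e-01 -4.98848055e-04]
 [-3.02109514e-01 -9.53271296e-01 -1.91756755e-03]
 [ 1.03777112e-04  1.97867253e-03 -9.99998037e-01]] 0.1
```

View pics/top0.png

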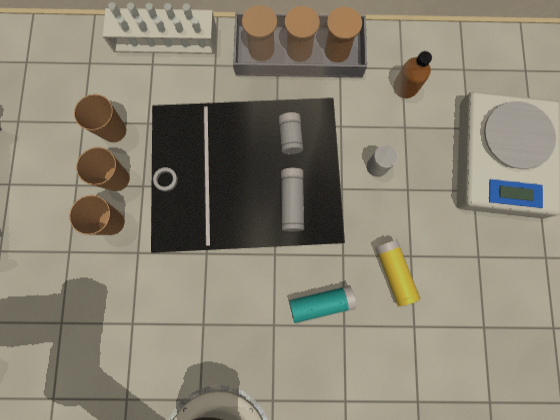

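View pics/side0.png

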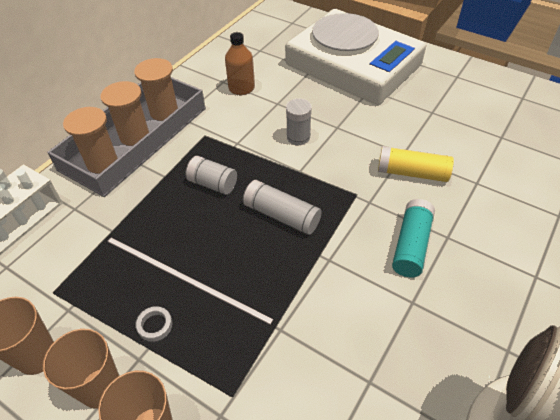

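The top view shows these candidates:
- Grey steel long cylinder at (292,200), which fits the long jar.
- Grey short cylinder at (291,133), the short jar.
- Grey upright pot at (381,160).
- Turquoise lookalike at (322,304) and yellow lookalike at (399,273).

The line runs from (206,108) to (208,244), with a ring past it at (165,179). I choose (292,200). The side view agrees, with the long jar at (282,206) and the short jar at (211,175).

```bash
cat >> h.py <<'E'
def measure(a,jz=0.028,name="top"):
    g=a.max(2); out={}
    def rect(x0,x1,y0,y1,th,z):
        m=np.zeros_like(g);m[y0:y1,x0:x1]=(g[y0:y1,x0:x1]>th)*255
        cs,_=cv2.findContours(m,0,1);c=max(cs,key=cv2.contourArea)[:,0,:].astype(float)
        P=cast(name,c,z)[:,:2].astype(np.float32)
        (cx,cy),s,_=cv2.minAreaRect(P);b=cv2.boxPoints(cv2.minAreaRect(P))
        e=max((b[1]-b[0],b[2]-b[1]),key=np.linalg.norm);e=e*np.sign(e[0])
        return np.array([cx,cy]),s,np.degrees(np.arctan2(e[1],e[0]))
    return rect
E
python3 - <<'E'
from h import *
a=cv2.imread("pics/top0.png");rc=measure(a)
L=rc(198,216,103,248,110,.004);J=rc(265,320,160,240,70,.034);S=rc(265,320,105,158,70,.034)
print("line",L);print("long",J);print("short",S)
t=np.radians(L[2]);ex=np.array([np.cos(t),np.sin(t)]);ey=np.array([-ex[1],ex[0]])
for n,o in(("J",J),("S",S)):print(n,(o[0]-L[0])@ex,(o[0]-L[0])@ey,o[2]-L[2])
d=np.load("top_d.npy");print(d[200,292],d[200,250])
cv2.imwrite("pics/c.png",cv2.resize(a[95:255,190:350],None,fx=3.5,fy=3.5,interpolation=2))
E
```

```text
line (array([0.55486035, 0.04691124]), (0.3213197588920593, 0.008512391708791256), np.float32(3.546176))
long (array([ 0.49365363, -0.14413594]), (0.13978590071201324, 0.04768890142440796), np.float32(0.6944651))
short (array([ 0.64225978, -0.13966255]), (0.09761735796928406, 0.048167042434215546), np.float32(4.8851614))
J -0.0729063627224028 -0.18689555506919642 -2.8517108
S 0.07569193874496849 -0.19162245952516654 1.3389854
0.82802486 0.876108
```

View pics/c.png

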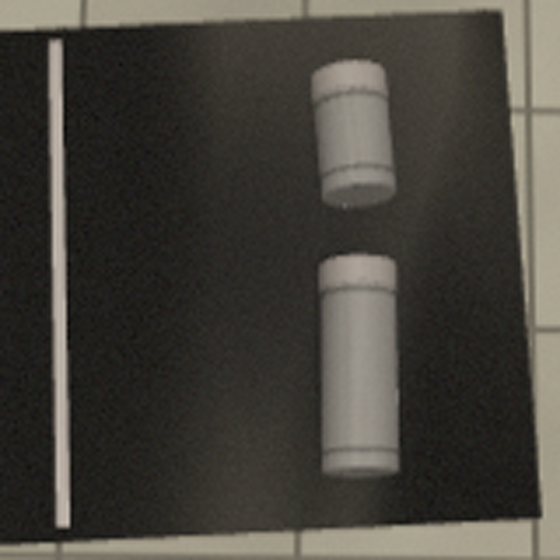

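The crop shows the long steel jar, clearly longer, at crop (360,365), with the short one at (353,130) and a gap between them. My choice stands. I'll push with the open fingers set along the jar axis, so there are two contacts, starting from its -y side.

play_rows(commands="0.34 -0.91 0 0 0 -0.28;0.34 -0.91 0 0 0 -0.28;0.34 -0.91 0 0 0 -0.28;0.34 -0.91 0 0 0 -0.28;0.34 -0.91 0 0 0 -0.28;0.34 -0.91 0 0 0 -0.28;0.34 -0.91 0 0 0 -0.28;0.34 -0.91 0 0 0 -0.28;0.34 -0.91 0 0 0 -0.28;0.34 -0.91 0 0 0 -0.28;0.34 -0.91 0 0 0 -0.28;0.34 -0.91 0 0 0 -0.28;0.34 -0.91 0 0 0 -0.28;0.34 -0.91 0 0 0 -0.28;0.34 -0.91 0 0 0 -0.28", grip=87)

```text
time_s: 1.6
tcp_pos: [0.3417, 0.185, 0.2224]
ee_rot: [[0.591, -0.807, -0.0], [-0.807, -0.591, -0.0], [-0.0, 0.0, -1.0]]
wrist_force: [0.5, -0.0, 0.9]
gripper_width: 1.001
gripper_force: 0.0
```

play_rows(commands="0.34 -0.91 0 0 0 -0.28;0.34 -0.91 0 0 0 -0.28;0.34 -0.91 0 0 0 -0.28;0.34 -0.91 0 0 0 -0.28;0.34 -0.91 0 0 0 -0.28;0.34 -0.91 0 0 0 -0.28;0.34 -0.91 0 0 0 -0.28;0.34 -0.91 0 0 0 -0.28;0.34 -0.91 0 0 0 -0.28;0.34 -0.91 0 0 0 -0.28;0.34 -0.91 0 0 0 -0.28;0.34 -0.91 0 0 0 -0.28;0.34 -0.91 0 0 0 -0.28;0.34 -0.91 0 0 0 -0.28;0.34 -0.91 0 0 0 -0.28;0 0 0 0 0 0;0 0 0 0 0 0")

```text
time_s: 3.3
tcp_pos: [0.4942, -0.2234, 0.2217]
ee_rot: [[0.003, -1.0, -0.002], [-1.0, -0.003, 0.001], [-0.001, 0.002, -1.0]]
wrist_force: [0.8, -0.1, -1.0]
gripper_width: 0.999
gripper_force: 0.0
```

Run:
```python
from h import *
s=r.sense();print(s["time_s"],s["tcp_pos"],s["ee_rot"],s["wrist_force"],s["joints"])
```

```text
3.3 [ 0.49419655 -0.22338578  0.22168376] [[ 2.92918244e-03 -9.99994119e-01 -1.78364692e-03]
 [-9.99995469e-01 -2.93041587e-03  6.89304749e-04]
 [-6.94527522e-04  1.78161974e-03 -9.99998172e-01]] [ 0.83914129 -0.09489738 -0.97466581] [-7.20288857e+00  1.40953198e+01 -1.12067415e+01 -2.91415431e-02
 -6.48042825e+01  7.38318446e+00]
```

play_rows(commands="0 0 -0.7 0 0 0;0 0 -0.7 0 0 0;0 0 -0.7 0 0 0;0 0 -0.7 0 0 0;0 0 -0.7 0 0 0;0 0 -0.7 0 0 0;0 0 -0.7 0 0 0;0 0 -0.7 0 0 0;0 0 -0.5 0 0 0;0 0 -0.3 0 0 0;0 0 -0.2 0 0 0;0 0 0 0 0 0;0 0 0 0 0 0")

```text
time_s: 4.6
tcp_pos: [0.4952, -0.2231, 0.0252]
ee_rot: [[0.005, -1.0, 0.001], [-1.0, -0.005, -0.0], [0.0, -0.001, -1.0]]
wrist_force: [0.5, -0.7, 0.8]
gripper_width: 0.995
gripper_force: 0.0
```

Run:
```python
from h import *
b,_=cams.capture("side");a,_=cams.capture("top")
cv2.imwrite("pics/s1.png",np.hstack([b[120:330,150:450],a[80:290,150:450]]))
```

```text
(no output)
```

View pics/s1.png

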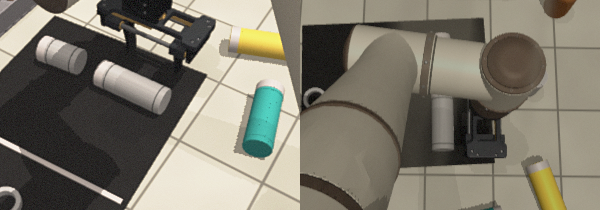

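play_rows(commands="0 0.1 -0.07 0 0 0;0 0.2 -0.07 0 0 0;0 0.2 0 0 0 0;0 0.2 0 0 0 0;0 0.2 0 0 0 0;0 0.2 0 0 0 0;0 0.15 0 0 0 0;0 0.15 0 0 0 0;0 0.15 0 0 0 0;0 0.15 0 0 0 0.02;0 0.15 0 0 0 0.02;-0.01 0.2 0 0 0 0.02;-0.01 0.2 0 0 0 0.02;-0.01 0.2 0 0 0 0.02;-0.01 0.2 0 0 0 0.02;-0.01 0.2 0 0 0 0.02;-0.01 0.2 0 0 0 0.02;-0.01 0.2 0 0 0 0.02;-0.01 0.2 0 0 0 0.02;-0.01 0.2 0 0 0 0.02")

```text
time_s: 6.7
tcp_pos: [0.492, -0.1132, 0.0203]
ee_rot: [[0.037, -0.999, -0.0], [-0.999, -0.037, -0.0], [0.0, 0.0, -1.0]]
wrist_force: [-0.2, 0.2, 0.3]
gripper_width: 0.998
gripper_force: 0.1
```

play_rows(commands="-0.01 0.2 0 0 0 0.02;-0.01 0.2 0 0 0 0.02;-0.01 0.2 0 0 0 0.02;-0.01 0.2 0 0 0 0.02;-0.01 0.2 0 0 0 0.02;-0.01 0.2 0 0 0 0.02;-0.01 0.2 0 0 0 0.02;-0.01 0.2 0 0 0 0.02;-0.01 0.2 0 0 0 0;-0.01 0.15 0 0 0 0;0 0.1 0 0 0 0;0 0.05 0 0 0 0;0 0 0 0 0 0;0 0 0 0 0 0")

```text
time_s: 8.1
tcp_pos: [0.489, -0.0508, 0.0203]
ee_rot: [[0.061, -0.998, -0.0], [-0.998, -0.061, -0.0], [0.0, 0.0, -1.0]]
wrist_force: [-0.2, -0.3, -0.6]
gripper_width: 0.996
gripper_force: 0.0
```

Run:
```python
from h import *
b,_=cams.capture("side");a,_=cams.capture("top")
cv2.imwrite("pics/side2.png",b);cv2.imwrite("pics/top2.png",a)
cv2.imwrite("pics/s2.png",np.hstack([b[120:340,50:350],a[80:300,150:450]]))
```

```text
(no output)
```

View pics/s2.png

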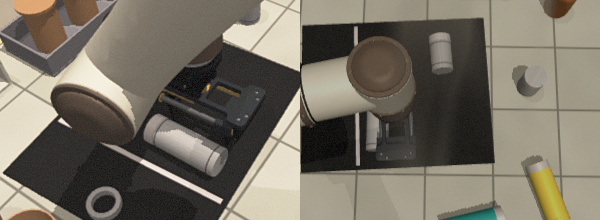

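The jar is being pushed and sits about 30 mm short of the line, at side px (235,265). The short jar is untouched. I'll measure in the side view now, using the first side picture to remove bias.

```bash
cat >> h.py <<'E'
def jarside(a,box):
    x0,x1,y0,y1=box;hsv=cv2.cvtColor(a,cv2.COLOR_BGR2HSV)
    m=np.zeros(a.shape[:2],np.uint8);m[y0:y1,x0:x1]=((hsv[...,2]>75)&(hsv[...,1]<70))[y0:y1,x0:x1]*255
    m=cv2.morphologyEx(m,cv2.MORPH_OPEN,np.ones((9,9)))
    c=max(cv2.findContours(m,0,1)[0],key=cv2.contourArea)
    (u,v),s,_=cv2.minAreaRect(c);b=cv2.boxPoints(cv2.minAreaRect(c))
    e=max((b[1]-b[0],b[2]-b[1]),key=np.linalg.norm)
    P=cast("side",[[u,v],[u-e[0]/2,v-e[1]/2],[u+e[0]/2,v+e[1]/2]],.028)
    d=P[2]-P[1]
    d=d*np.sign(d[0]);L=np.array([.55486,.04691]);t=np.radians(3.55);ex=np.array([np.cos(t),np.sin(t)]);ey=np.array([-ex[1],ex[0]])
    p=P[0,:2]-L
    print((u,v),s,P[0,:2],"line x,y",p@ex,p@ey,"ang",np.degrees(np.arctan2(d[1],d[0]))-3.55)
E
python3 - <<'E'
from h import *
jarside(cv2.imread("pics/side0.png"),(238,330,170,245))
jarside(cv2.imread("pics/side2.png"),(185,290,225,305))
print(cast("side",[[110,240],[271,321]],.004))
E
```

```text
(281.3536376953125, 205.8170623779297) (80.24964904785156, 28.565799713134766) [ 0.49410999 -0.14532292] line x,y -0.07253641292846319 -0.18810244246951557 ang -2.4190276961629955
(234.98394775390625, 264.0298156738281) (87.6407470703125, 30.951946258544922) [ 0.49103881 -0.00562153] line x,y -0.06695146037657249 -0.048478953767432297 ang -2.903777880939162
[[0.71199398 0.05679032 0.004     ]
 [0.39575561 0.03646122 0.004     ]]
```

play_rows(commands="0 0.1 0 0 0 0;0 0.1 0 0 0 0;0 0.1 0 0 0 0;0 0.1 0 0 0 0;0 0.1 0 0 0 0;0 0.1 0 0 0 0;0 0.1 0 0 0 0;0 0.1 0 0 0 0;0 0.1 0 0 0 0;0 0.1 0 0 0 0;0 0.1 0 0 0 0;0 0.05 0 0 0 0;0 0.05 0 0 0 0;0 0 0 0 0 0;0 0 0 0 0 0;0 0 0 0 0 0")

```text
time_s: 9.8
tcp_pos: [0.489, -0.0148, 0.0203]
ee_rot: [[0.061, -0.998, -0.0], [-0.998, -0.061, -0.0], [0.0, 0.0, -1.0]]
wrist_force: [-0.3, -0.3, 0.2]
gripper_width: 1.0
gripper_force: 0.0
```

Run:
```python
from h import *
print(r.sense()["tcp_pos"])
b,_=cams.capture("side");cv2.imwrite("pics/side3.png",b);cv2.imwrite("pics/s3.png",b[180:380,100:350])
jarside(b,(165,285,225,335))
```

```text
[ 0.48898292 -0.01477471  0.02032815]
(213.6185302734375, 262.9661865234375) (120.20441436767578, 60.7106819152832) [0.52090778 0.01077017] line x,y -0.036124835445306064 -0.033968177371156164 ang 0.8471646742802639
```

View pics/s3.png

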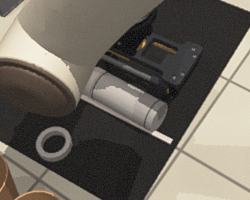

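The side view shows the jar just short of the line, with the fingers behind it. The arm hides its far end and the mask merged with the strip, so I'll use the near end face instead, at crop about (157,117).

Run:
```python
from h import *
b=cv2.imread("pics/side3.png");a=cv2.imread("pics/side2.png")
f=lambda i,x,y:cv2.resize(i[y:y+75,x:x+100],None,fx=4,fy=4,interpolation=2)
cv2.imwrite("pics/z.png",np.hstack([f(a,195,235),f(b,185,255)]))
```

```text
(no output)
```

View pics/z.png

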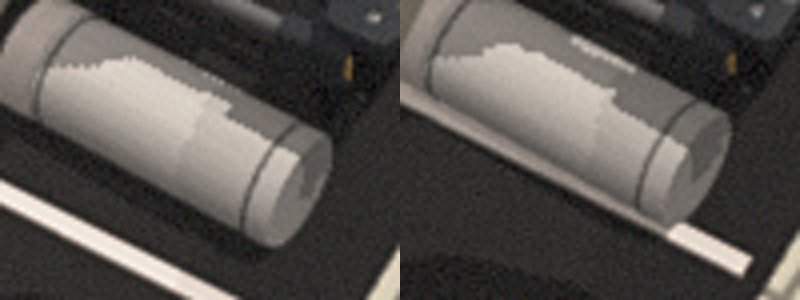

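End-face centres are at left crop (303,187), which is full (270.7,281.7), and right crop (302,165), which is full (260.5,296.3).

Run:
```python
from h import *
P=cast("side",[[270.7,281.7],[260.5,296.3]],.028)[:,:2]
L=np.array([.55486,.04691]);t=np.radians(3.55);ex=np.array([np.cos(t),np.sin(t)]);ey=np.array([-ex[1],ex[0]])
for p in P:print(p,(p-L)@ex,(p-L)@ey)
```

```text
[ 0.4253391  -0.00869308] -0.13271528673069968 -0.047476510327573704
[0.42420974 0.02070632] -0.1320220845430193 -0.01806358838846101
```

play_rows(commands="0 0.06 0 0 0 0;0 0.06 0 0 0 0;0 0.06 0 0 0 0;0 0.06 0 0 0 0;0 0.06 0 0 0 0;0 0.06 0 0 0 0;0 0.06 0 0 0 0;0 0.06 0 0 0 0;0 0.04 0 0 0 0;0 0.03 0 0 0 0;0 0 0 0 0 0;0 0 0 0 0 0;0 0 0 0 0 0")

```text
time_s: 11.15
tcp_pos: [0.489, 0.0018, 0.0203]
ee_rot: [[0.061, -0.998, -0.0], [-0.998, -0.061, -0.0], [0.0, 0.0, -1.0]]
wrist_force: [0.3, -0.2, 0.0]
gripper_width: 0.998
gripper_force: 0.0
```

play_rows(commands="0 -0.2 0 0 0 0;0 -0.4 0 0 0 0;0 -0.6 0 0 0 0;0 -0.6 0 0 0 0;0 -0.6 0.3 0 0 0;0 -0.6 0.6 0 0 0;0 -0.6 0.8 0 0 0;0 -0.6 0.8 0 0 0;0 -0.6 0.8 0 0 0;0 -0.6 0.8 0 0 0;0 -0.6 0.8 0 0 0;0 -0.6 0.3 0 0 0;0 0 0 0 0 0")

```text
time_s: 12.45
tcp_pos: [0.4894, -0.1986, 0.178]
ee_rot: [[0.058, -0.998, 0.004], [-0.998, -0.058, -0.001], [0.001, -0.004, -1.0]]
wrist_force: [-0.6, 0.6, -0.1]
gripper_width: 1.001
gripper_force: 0.0
```

Run:
```python
from h import *
b,_=cams.capture("side");a,_=cams.capture("top")
cv2.imwrite("pics/s4.png",np.hstack([b[150:370,50:350],a[80:300,130:430]]));cv2.imwrite("pics/side4.png",b);cv2.imwrite("pics/top4.png",a)
```

```text
(no output)
```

View pics/s4.png

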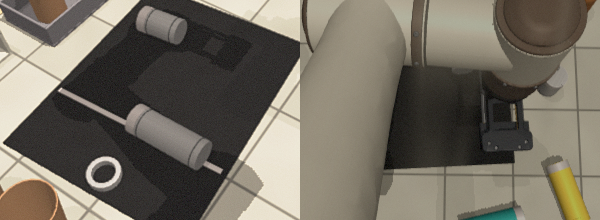

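The side view shows the jar lying on the line at crop (168,136), with the gripper clear and the short jar in place. Now I'll measure it.

Run:
```python
from h import *
b=cv2.imread("pics/side4.png");a=cv2.imread("pics/side0.png")
jarside(b,(168,270,245,325))
jarside(a,(183,238,150,198));jarside(b,(180,245,150,200))
```

```text
(218.5201416015625, 286.236083984375) (92.4407730102539, 32.41998291015625) [0.48841558 0.04048825] line x,y -0.06671455800584858 -0.002295219269427093 ang -2.249824998756898
(210.80992126464844, 173.9990234375) (51.61932373046875, 26.388154983520508) [ 0.64492403 -0.14083857] line x,y 0.07826590601433187 -0.19296502775250704 ang 1.9551941180589996
(210.67123413085938, 174.37672424316406) (51.615150451660156, 26.45130157470703) [ 0.64455008 -0.13994872] line x,y 0.07794777137777024 -0.192053734142198 ang 2.3112369408887616
```

The jar is about 2 mm from the line, 67 mm along it and 2° off, all within limits. The short jar hasn't moved, so I'm handing in.

```bash
python3 -c "
from station import r
print(r.finish_job())"
```

```text
the job is handed in; nothing more can be done
None
```

I rolled the long jar onto the line and handed the job in; it rests about 2 mm off centre, 67 mm along from the line's middle and 2° from parallel, with the short jar unmoved and the gripper clear (no verdict came back).

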